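# Stack the drill cases by the vice

### The job

First swing the bench lamp by its knob away from above the big case that it now overhangs, round to over the vice jaws, where it stays. Then stack the three loose metal cases squarely on the big case, largest at the bottom and smallest on top, the one on the sloping rack included: each centred on the one below with long sides parallel. Set each case down gently, never dropping or tipping it, and leave the big case and the other things on the bench where they are.

Things in the scene. Friction and masses are not known exactly. Their poses are not given: they have to be found in the camera images.
- base_case: The big closed sheet-steel case, 116 (x) x 68 (y) x 50 (z) mm, 1.6 kg, lying flat on the bench: the foot of the column. Origin at the centre of its underside, z up, x along its long side. It is loose and must stay put.
- large_case: Largest loose closed sheet-steel case, 108 (x) x 64 (y) x 42 (z) mm, about 0.45 kg, lying flat on the bench. Origin at the centre of its underside, z up through its lid, x along its long side. A smooth box; it can be gripped across y.
- medium_case: Middle loose closed sheet-steel case, 96 (x) x 58 (y) x 36 (z) mm, about 0.32 kg, lying on the rack's shelf, which slopes 30 degrees, its lower end against the lip. Origin at the centre of its underside, z out through its lid (30 degrees from vertical at the start), x along its long side, up the slope. It can be gripped across y.
- small_case: Smallest closed sheet-steel case, 84 (x) x 50 (y) x 30 (z) mm, about 0.22 kg, lying flat on the bench. Origin at the centre of its underside, z up through its lid, x along its long side. It can be gripped across y.
- rack: Grey sheet-metal rack fixed to the bench, 100 mm wide (y), about 120 mm deep (x), its top edge 83 mm above the bench. Origin at the centre of its foot. Its shelf rises at 30 degrees towards the rack's +x, the low end to -x having a lip that stands 14 mm above the shelf's surface; no sides, so a case on it is free at both long sides.
- lamp_knob (a point): Middle of the upright knob (18 mm across, 220 to 265 mm above the bench) on the middle of the lamp's head (100 mm across, 167 to 220 mm up). Its x axis points level along the 16 mm arm to the upright swivel axis 280 mm away, where the post stands (foot 110 mm across, hub 40 mm, top at 230 mm). The swivel is stiff, 2 to 3 N at the knob, and stays where it is left.
- vice_jaw (a point): Middle of the top of the closed jaws of a small machine vice fixed to the bench, 74 mm above the bench. The vice is about 160 mm (with its screw) by 90 mm, and nowhere taller than 74 mm.
- jar: Bystander: upright lidded jar, 58 mm across, 85 mm tall, origin at the centre of its underside.
- screwdriver: Bystander: screwdriver, 170 mm long, lying along its x, under 35 mm thick.
- bar_offcut: Bystander: square steel bar offcut, 130 x 20 x 20 mm, long side along its x, origin at the centre of its underside.
- grinder: Bystander: angle grinder lying on its disc, about 290 mm long along its x, 70 mm tall, 1.9 kg, with a 100 mm side handle to its -y.

How it is judged:
By the outcome, as a careful person would: the job done as asked, in the order asked, and still so for the second after the job is handed in, with the robot touching nothing.
It also fails if it takes over 72 s, if anything falls off the work surface, if the arm or the gripper's body presses on something with over 40 N, if the wrist force passes 120 N, or if a joint passes its speed limit or range.

### The arm

A 6-joint arm with a two-finger parallel gripper is mounted at the origin on the work surface. World frame = base frame: x ahead of the robot, y to its left, z up, the work surface at z = 0. Lengths are in m, angles in rad, forces in N, time in s.
With the tool pointing down it reaches from about 0.35 to 0.775 m from the base axis. Payload 5.5 kg.
Tool frame: the origin (TCP) lies on the centre line of the jaws, within the pads' length; the fingertips stand 11 mm ahead of it and the grasp point (between the pads) lies 8 mm behind it (env.tip_extent is the distance from the TCP to the fingertips, in m); z points along the fingers, y is the line along which they close (so a half turn about z gives the same grasp; the last joint's range is limited). The gripper opens to 85 mm and grips with 20 to 120 N. Pads are 22 mm wide; open, the fingers measure 114 mm over their backs; the gripper's body (76 mm by 85 mm) begins 54 mm behind the grasp point. The pads swing forward as they close: fully open they stand 13 mm farther back than shut.
Start: joints at [1.126, 0.313, 0.046, 1.304, 0, 1.431], TCP at [0.173, 0.549, 0.242] pointing down, gripper open.
Joint ranges: [-2.76, 2.76], [-0.86, 1.69], [-1.03, 1.26], [-2.2, 2.34], [-1.47, 1.5], [-3.14, 3.14]. Speed limits (rad/s): [2.57, 2.57, 3.14, 3.14, 3.14, 3.14].

### API

Orientations are given as a unit quaternion [w, x, y, z].
In Python, from workcell import env gives the robot as it stands.
- The arm moves only by the shell command python3 -m jog 'ROWS' [FORCE]. ROWS is JSON, a list of rows, each a list of 5 numbers: the gripper's target within -1 to 1 (shut at 1, half-way at 0, fully open at -1), then the shift along the tool's x, y, z in m, then the turn about the tool's z in degrees. In form: [[fingers, tx, ty, tz, turn], ...]. A call has 1 to 5 rows; each row shifts and turns the commanded pose from where the row before left it, along the tool's axes as they then stand; what a row does not reach is not made up. A row lasts 1/12 s, in which the tool goes at most 41.7 mm and 7.16 degrees, less where a joint would pass 70% of its speed; a pose out of reach is approached as far as the arm can. A call is refused whole if a number of a shift passes 0.0417 or a number of a turn 7.16, either way. A call with a gripper value outside its range is refused whole. The fingers move at their own pace and stop on an object; FORCE is the grip in N (left out, the last holds). Time passes only in rows, so rows that do not move let the fingers close. It gives the time, the measured TCP pose, the force, the opening and the grip force at its end, in the units of the state.
- env.get_state(): the state, without advancing time (a new reading comes with each control period).
- env.read_camera(name): name is "scene" or "top"; returns a dict with "img" (384x512x3 uint8, red, green, blue), "fov_y" (degrees; the focal length in pixels is half the picture's height over the tangent of half this angle, whatever the lens; pixels are square), "cx", "cy" (the principal point, pixels), "T" (4x4, takes a point from camera to world coordinates). Camera axes: x right, y up, looking along -z (the intrinsics and any distortion apply to the point x, -y, -z); pixel columns grow to the right and rows downward; lengths in m; the calibration is good to about 2 mm. A picture is of the moment at which its call begins. There is no depth.
- env.hand_in(): hands the job in; it is judged then, once.
The state is a dict: "clock": time; "joint_pos": joint angles; "qvel": joint speeds; "tau": joint torques, N m; "tcp_pos": TCP position; "orientation": TCP orientation; "wrist_force": force on the tool from outside, world axes, zero at the start; "ft_torque": the same for the moment, N m; "finger_gap": finger opening in m; "grip_force": force on a finger pad.
Only numpy, scipy, OpenCV 4.12 (cv2) and the standard library are available. Lean on these libraries where they do the work, as an engineer would, in place of code of your own. Each camera call takes 0.05 s, during which the arm holds its last target. There are 200 camera calls.

## Working session

There is one attempt and no reset: what is moved stays moved. The work goes in short steps, Python scripts to look and compute and a shell command to move; the robot and the scene stay as the last step left them, time stands still between calls to the robot, and variables do not carry over. Pictures are saved under pics/ and viewed, at most 10 in all, crops included, and the job is handed in when it is done.

```bash
ls; mkdir -p pics; python3 - <<'E'
from workcell import env
import cv2
for n in("scene","top"):
    c=env.read_camera(n); cv2.imwrite(f"pics/{n}0.png",cv2.resize(c["img"][:,:,::-1],(800,600),interpolation=cv2.INTER_CUBIC))
    print(n,{k:v for k,v in c.items() if k!="img"})
print(env.get_state())
E
```

```text
pics
scene {'fov_y': 49.58423013751274, 'cx': 248.34885078210164, 'cy': 191.1169924980387, 'T': array([[-0.56339862, -0.63779381,  0.52516765,  1.11632038],
       [ 0.82618172, -0.43308165,  0.36036654,  0.30846449],
       [-0.00239908,  0.63691392,  0.77093119,  1.03004769],
       [ 0.        ,  0.        ,  0.        ,  1.        ]])}
top {'fov_y': 52.19960294786746, 'cx': 256.15609806833766, 'cy': 187.1416291942725, 'T': array([[ 0.02330231,  0.98761448, -0.15516008,  0.38826647],
       [-0.9997101 ,  0.02207874, -0.00960476, -0.08831728],
       [-0.00606006,  0.15533891,  0.98784265,  1.12620289],
       [ 0.        ,  0.        ,  0.        ,  1.        ]])}
{'clock': 0.1, 'joint_pos': array([1.12639979e+00, 3.13941644e-01, 4.50860791e-02, 1.30361223e+00,
       2.81601464e-05, 1.43120549e+00]), 'qvel': array([ 3.40075614e-06, -1.13635073e-03,  1.70506548e-03,  6.08365126e-04,
       -1.35071284e-04, -2.06973198e-03]), 'tau': array([ 2.17999681e-03, -4.81727028e+01,  2.99243349e+01,  1.27284246e-02,
       -1.85285871e-04, -2.08119452e-06]), 'tcp_pos': array([0.17236544, 0.54809162, 0.24148608]), 'orientation': array([-2.54059894e-04,  1.51813523e-01,  9.88408800e-01, -7.96304722e-04]), 'wrist_force': array([-0.87590864,  0.63956276,  0.58382061]), 'ft_torque': array([0.00335155, 0.04374679, 0.0062956 ]), 'grip_force': 0.0, 'finger_gap': 0.08535296640595838}
```

View pics/scene0.png

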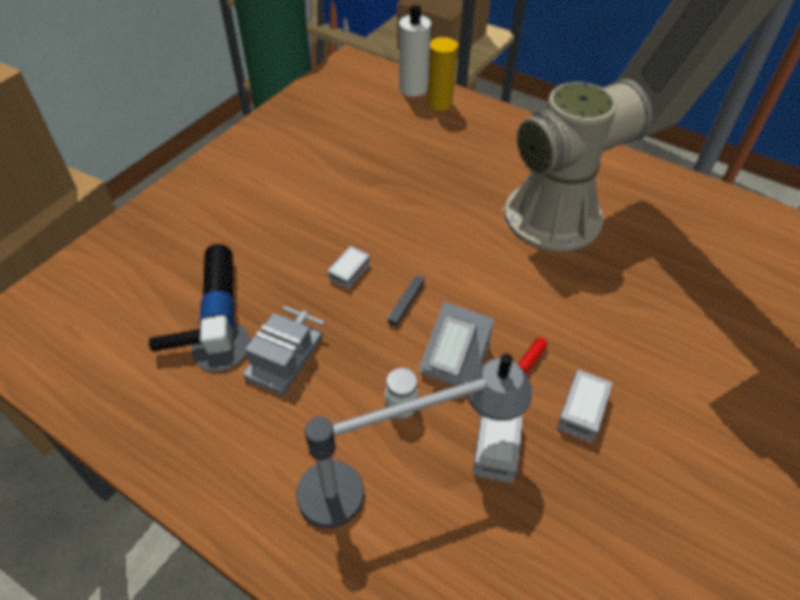

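View pics/top0.png

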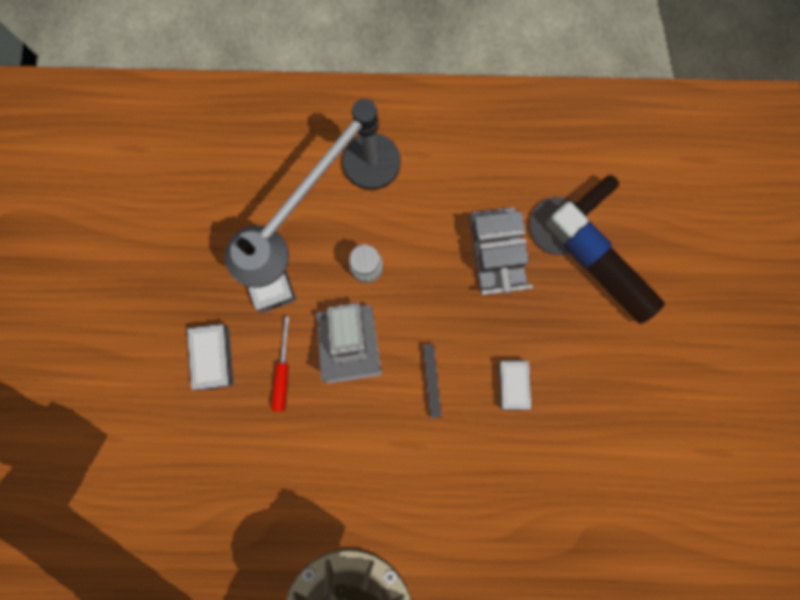

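Scene: the lamp head is over the base case, with its knob at top-view (246,246) and post hub at (365,108). The vice is at (500,245), the rack at (348,340), the large case at (209,356), and the small case at (515,385). I'll take closer crops next.

```bash
cat > h.py <<'E'
from workcell import env
import numpy as np, cv2
def ray(c,u,v):
    f=192/np.tan(np.radians(c["fov_y"]/2))
    d=np.array([(u-c["cx"])/f,-(v-c["cy"])/f,-1.]); return c["T"][:3,:3]@d
def pos(c,u,v,z):
    d=ray(c,u,v);o=c["T"][:3,3]; return o+d*(z-o[2])/d[2]
def proj(c,p):
    f=192/np.tan(np.radians(c["fov_y"]/2))
    q=c["T"][:3,:3].T@(np.array(p)-c["T"][:3,3]); return np.array([c["cx"]+f*q[0]/-q[2],c["cy"]-f*q[1]/-q[2]])
def crop(c,u0,v0,w,h,k,name):
    cv2.imwrite("pics/"+name,cv2.resize(c["img"][v0:v0+h,u0:u0+w,::-1],None,fx=k,fy=k,interpolation=cv2.INTER_CUBIC))
E
python3 - <<'E'
from h import *
c=env.read_camera("top"); crop(c,110,130,240,150,3.333,"topc.png")
s=env.read_camera("scene"); crop(s,190,150,210,157,3.8,"scc.png")
k=1.5625
for n,u,v,z in [("knob top",246,246,.265),("hub top",366,106,.23),("foot",371,160,.01),("vicejaw",501,242,.074),("jar",365,260,.085)]:
    print(n,pos(c,u/k,v/k,z).round(3))
for n,u,v,z in [("knob top",505,358,.265),("hub top",320,425,.23),("vicejaw",281,333,.074),("jar",402,378,.085)]:
    print(n,pos(s,u/k,v/k,z).round(3))
E
```

```text
knob top [0.586 0.144 0.265]
hub top [ 0.821 -0.019  0.23 ]
foot [ 0.818 -0.016  0.01 ]
vicejaw [ 0.647 -0.253  0.074]
jar [ 0.607 -0.016  0.085]
knob top [0.592 0.15  0.265]
hub top [ 0.81  -0.016  0.23 ]
vicejaw [ 0.643 -0.255  0.074]
jar [ 0.605 -0.014  0.085]
```

View pics/topc.png

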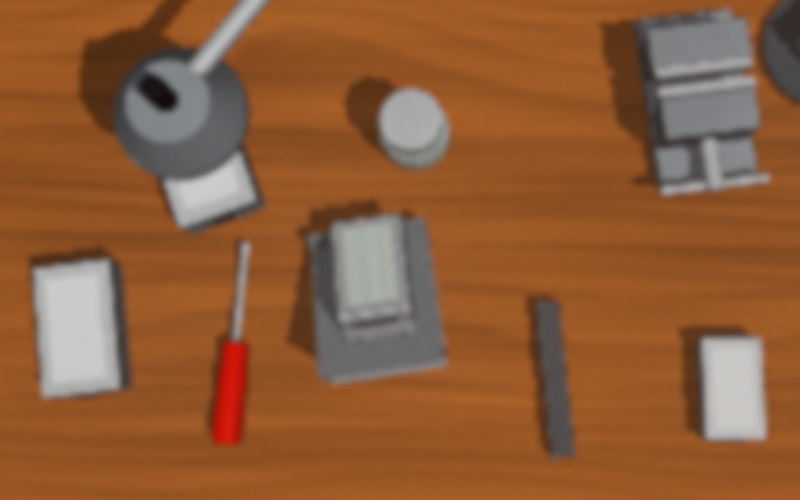

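View pics/scc.png

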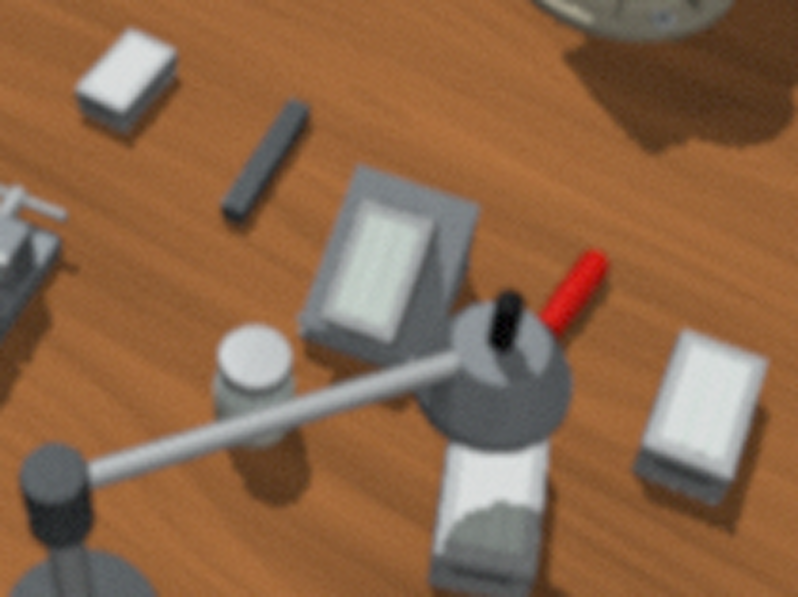

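The rack's lip and low end face away from the robot, so its +x is toward world −x. The medium case lies tilted on it, left of centre. Next I'll fit the silhouettes of the large and small cases and start toward the knob.

```bash
cat >> h.py <<'E'
from scipy.optimize import minimize
def fit(cams,dims,x,y,yaw,z0=0.,m=12):
    K=4; L,W,H=dims
    P=np.array([[a*L/2,b*W/2,h] for a in(-1,1) for b in(-1,1) for h in(0,H)])
    data=[]
    def hull(c,p):
        s,q=np.sin(p[2]),np.cos(p[2])
        return np.array([proj(c,[p[0]+q*a-s*b,p[1]+s*a+q*b,z0+h]) for a,b,h in P])
    for c in cams:
        h=hull(c,(x,y,np.radians(yaw))); lo=(h.min(0)-m).astype(int); hi=(h.max(0)+m).astype(int)
        sat=cv2.cvtColor(c["img"],cv2.COLOR_RGB2HSV)[lo[1]:hi[1],lo[0]:hi[0],1].astype(float)
        data.append((c,lo,np.clip((150-sat)/80,0,1)))
    def cost(p):
        p=np.array([p[0],p[1],p[2]]); e=0
        for c,lo,mk in data:
            im=np.zeros((mk.shape[0]*K,mk.shape[1]*K),np.uint8)
            q=(hull(c,p)-lo+.5)*K*16
            cv2.fillConvexPoly(im,cv2.convexHull(q.astype(np.int32)),255,cv2.LINE_AA,4)
            im=cv2.GaussianBlur(cv2.resize(im,mk.shape[::-1],interpolation=cv2.INTER_AREA),(0,0),1)
            e+=((im/255.-mk)**2).mean()
        return e
    p0=np.array([x,y,np.radians(yaw)])
    r=minimize(cost,p0,method="Nelder-Mead",options=dict(initial_simplex=[p0,p0+[.01,0,0],p0+[0,.01,0],p0+[0,0,.1]],xatol=1e-4,fatol=1e-7))
    return np.r_[r.x[:2],np.degrees(r.x[2])].round(4),round(r.fun,4)
def to(x,y,z,az):
    """shift in present tool axes, and turn (deg) to bring tool y to azimuth az (mod 180); xyz of TCP"""
    from scipy.spatial.transform import Rotation as R
    s=env.get_state();w,a,b,c=s["orientation"];M=R.from_quat([a,b,c,w]).as_matrix()
    now=np.degrees(np.arctan2(M[1,1],M[0,1])); t=(now-az+90)%180-90
    d=np.array([x,y,z])-s["tcp_pos"]
    print("clk",s["clock"],"tcp",s["tcp_pos"].round(4),"yaz",now.round(1),"turn",t.round(2),"now-axes shift",(M.T@d).round(4))
    ca,sa=np.cos(np.radians(now-t)),np.sin(np.radians(now-t))
    print("  shift after turn: tx %.4f ty %.4f tz %.4f"%(d[0]*-sa+d[1]*ca,d[0]*ca+d[1]*sa,-d[2]))
E
python3 - <<'E'
from h import *
t=env.read_camera("top");s=env.read_camera("scene")
k=3.3333
for n,d,u,v,z,yaw in [("large",(.108,.064,.042),77,328,.042,3),("small",(.084,.05,.03),733,387,.03,2)]:
    p=pos(t,110+u/k,130+v/k,z)
    print(n,p.round(3)); 
    for c in ([t,s],[t],[s]): print(fit(c,d,p[0],p[1],yaw))
print(pos(t,110+158/k,130+92/k,.2425),pos(s,190+506/3.8,150+320/3.8,.2425))
to(.59,.147,.30,53.7)
E
```

```text
large [0.436 0.259 0.042]
(array([0.4369, 0.2629, 9.3294]), np.float64(0.0163))
(array([0.4381, 0.2638, 9.0924]), np.float64(0.0068))
(array([0.4346, 0.2616, 9.9936]), np.float64(0.0053))
small [ 0.4   -0.285  0.03 ]
(array([ 0.4004, -0.2853,  2.2154]), np.float64(0.0136))
(array([ 0.4013, -0.2851,  2.5486]), np.float64(0.0071))
(array([ 0.3978, -0.2862,  2.3693]), np.float64(0.0043))
[0.59112865 0.15030821 0.2425    ] [0.58923839 0.15161083 0.2425    ]
clk 0.3 tcp [0.1725 0.5484 0.242 ] yaz 72.5 turn 18.84 now-axes shift [-0.5187 -0.2576 -0.0579]
  shift after turn: tx -0.5741 ty -0.0763 tz -0.0580
```

```bash
python3 -m jog '[[-1,0,0,-0.02,6.28],[-1,0,0,-0.02,6.28],[-1,0,0,-0.02,6.28],[-1,-0.0383,-0.005,0,0],[-1,-0.0383,-0.005,0,0]]' >/dev/null
for i in 1 2; do python3 -m jog '[[-1,-0.0383,-0.005,0,0],[-1,-0.0383,-0.005,0,0],[-1,-0.0383,-0.005,0,0],[-1,-0.0383,-0.005,0,0],[-1,-0.0383,-0.005,0,0]]' >/dev/null; done
python3 -m jog '[[-1,-0.0383,-0.005,0,0],[-1,-0.0383,-0.005,0,0],[-1,-0.0383,-0.005,0,0],[-1,0,0,0,0],[-1,0,0,0,0]]'
python3 -c "
from h import *
to(.590,.150,.237,53.7)"
```

```text
clock: 1.97
tcp_pos: [0.5923, 0.146, 0.3012]
orientation: [-0.001, 0.313, 0.95, -0.0]
wrist_force: [-0.8, 0.7, -0.4]
finger_gap: 0.0857
grip_force: 0.0
clk 1.9667 tcp [0.5923 0.146  0.3012] yaz 53.5 turn -0.22 now-axes shift [0.0042 0.0019 0.0642]
  shift after turn: tx 0.0042 ty 0.0018 tz 0.0642
```

```bash
python3 -m jog '[[-1,0.0042,0.0018,0.02,0],[-1,0,0,0.02,0],[-1,0,0,0.022,0],[0.2,0,0,0,0],[1,0,0,0,0]]' 30 >/dev/null
python3 -m jog '[[1,0,0,0,0],[1,0,0,0,0],[1,0,0,0,0],[1,0,0,0,0],[1,0,0,0,0]]'
python3 - <<'E'
from h import *
to(.590,.150,.237,53.7)
s=env.read_camera("scene");crop(s,150,140,250,187,3.2,"grip.png")
# chord for 6 deg on r=.28
E
```

```text
clock: 2.8
tcp_pos: [0.5895, 0.1521, 0.2419]
orientation: [0.001, 0.311, 0.95, 0.001]
wrist_force: [-0.7, 1.3, 5.1]
finger_gap: 0.0172
grip_force: 29.5
clk 2.8 tcp [0.5895 0.1521 0.2419] yaz 53.7 turn 0.0 now-axes shift [-0.0017 -0.0014  0.0049]
  shift after turn: tx -0.0017 ty -0.0014 tz 0.0049
```

View pics/grip.png

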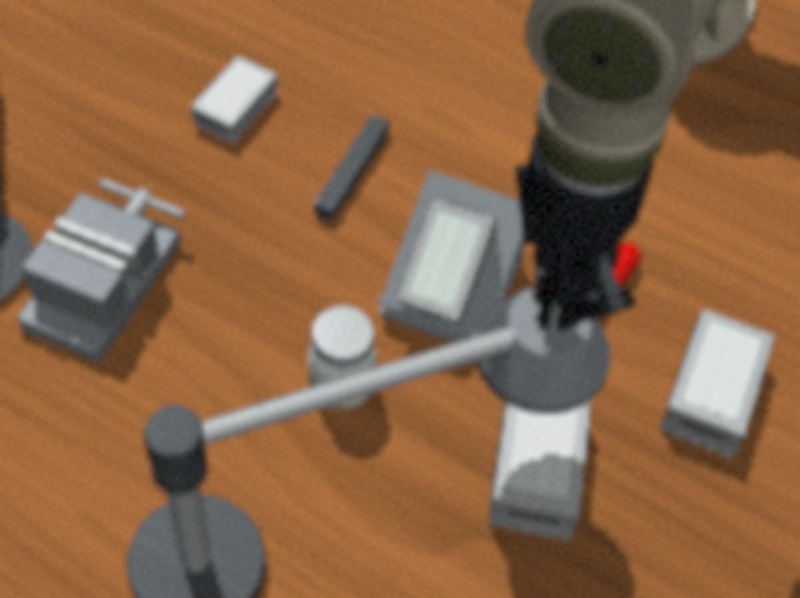

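The fingers hold the knob (gap 17 mm). Now I'll swing it along the arc.

```bash
python3 -m jog '[[1,0,0,-0.002,0],[1,-0.0004,-0.0147,0,-3.03],[1,-0.0004,-0.0147,0,-3.03],[1,-0.0016,-0.0296,0,-6.06],[1,-0.0016,-0.0296,0,-6.06]]' 40; python3 -c "
from h import *
to(.652,-.244,.242,144.5)"
```

```text
clock: 3.27
tcp_pos: [0.5486, 0.0734, 0.242]
orientation: [0.0, 0.154, 0.988, 0.0]
wrist_force: [7.6, -1.2, -4.4]
finger_gap: 0.0168
grip_force: 40.0
clk 3.2667 tcp [0.5486 0.0734 0.242 ] yaz 72.3 turn -72.23 now-axes shift [-1.952e-01 -2.708e-01 -1.000e-04]
  shift after turn: tx 0.1983 ty -0.2685 tz -0.0000
```

```bash
for i in 1 2; do python3 -m jog '[[1,-0.0019,-0.0296,0,-6.06],[1,-0.0019,-0.0296,0,-6.06],[1,-0.0019,-0.0296,0,-6.06],[1,-0.0019,-0.0296,0,-6.06],[1,-0.0019,-0.0296,0,-6.06]]'; done; python3 -m jog '[[1,-0.0016,-0.0296,0,-6.06],[1,-0.0004,-0.0147,0,-3.03],[1,0,-0.0147,0,-3.03],[1,0,0,0,0],[1,0,0,0,0]]'; python3 -c "
from h import *
to(.652,-.244,.242,144.5)"
```

```text
clock: 3.68
tcp_pos: [0.5405, -0.074, 0.242]
orientation: [-0.001, -0.109, 0.994, 0.001]
wrist_force: [1.0, 1.9, -1.7]
finger_gap: 0.0167
grip_force: 40.4
clock: 4.1
tcp_pos: [0.6084, -0.2056, 0.242]
orientation: [-0.003, -0.363, 0.932, 0.0]
wrist_force: [-5.9, -2.5, 3.8]
finger_gap: 0.0169
grip_force: 40.9
clock: 4.52
tcp_pos: [0.6545, -0.246, 0.242]
orientation: [-0.002, -0.457, 0.889, -0.001]
wrist_force: [-5.3, -8.9, 1.6]
finger_gap: 0.0172
grip_force: 40.6
clk 4.5167 tcp [ 0.6545 -0.246   0.242 ] yaz 144.4 turn -0.06 now-axes shift [-0.0002  0.0032  0.    ]
  shift after turn: tx -0.0002 ty 0.0032 tz 0.0000
```

```bash
python3 -m jog '[[0.3,-0.0002,0.003,0,0],[-0.5,0,0,0,0],[-1,0,0,0,0],[-1,0,0,0,0],[-1,0,0,-0.02,0]]' 40 >/dev/null; python3 -m jog '[[-1,0,0,-0.0417,0],[-1,0,0,-0.0417,0],[-1,0,0,0,0],[-1,0,0,0,0]]'
python3 - <<'E'
from h import *
to(.437,.263,.3,99.3)
t=env.read_camera("top");s=env.read_camera("scene")
crop(t,140,140,150,112,5.3,"t2.png"); crop(s,255,180,150,112,5.3,"s2.png")
for n,d,x,y,yaw in [("large",(.108,.064,.042),.437,.263,9),("base",(.116,.068,.05),.59,.147,20)]:
    for c in ([t,s],[t],[s]): print(n,fit(c,d,x,y,yaw,m=6))
E
```

```text
clock: 5.27
tcp_pos: [0.6545, -0.2405, 0.35]
orientation: [0.003, -0.459, 0.888, -0.003]
wrist_force: [0.1, 0.2, -1.1]
finger_gap: 0.0856
grip_force: 0.0
clk 5.2667 tcp [ 0.6545 -0.2405  0.35  ] yaz 144.6 turn 45.33 now-axes shift [-0.2845  0.4692  0.0465]
  shift after turn: tx 0.1333 ty 0.5320 tz 0.0500
large (array([0.4335, 0.262 , 9.8512]), np.float64(0.232))
large (array([ 0.4259,  0.2613, 10.201 ]), np.float64(0.2164))
large (array([0.4351, 0.2616, 9.4939]), np.float64(0.0071))
base (array([ 0.5872,  0.1694, 22.2404]), np.float64(0.0444))
base (array([ 0.5891,  0.1711, 21.7147]), np.float64(0.0087))
base (array([ 0.5856,  0.1682, 22.5946]), np.float64(0.0289))
```

View pics/t2.png

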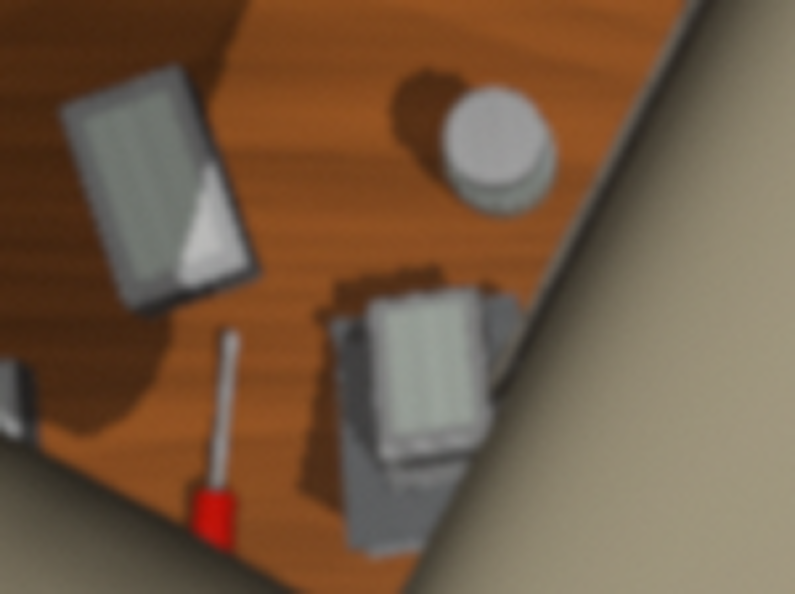

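View pics/s2.png

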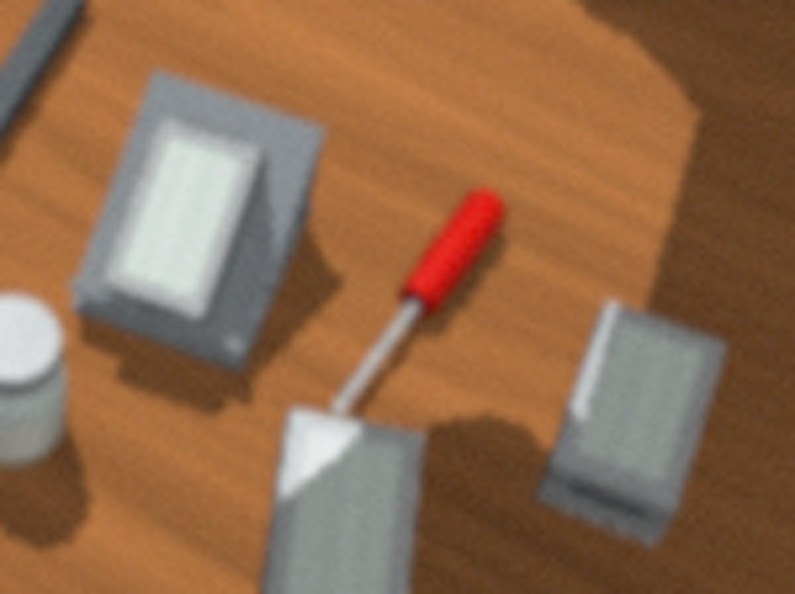

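```bash
python3 - <<'E'
from h import *
t=env.read_camera("top");k=5.3
for u,v,z in [(368,302,.047),(475,288,.047),(492,432,.095),(383,450,.095)]: print(pos(t,140+u/k,140+v/k,z).round(4))
s=env.read_camera("scene")
for u,v,z in [(103,285,.047),(200,318,.047),(262,145,.095),(168,120,.095)]: print(pos(s,255+u/k,180+v/k,z).round(4))
E
python3 -m jog '[[-1,0,0,0,6.476],[-1,0,0,0,6.476],[-1,0,0,0,6.476],[-1,0,0,0,6.476],[-1,0,0,0,6.476]]' >/dev/null
python3 -m jog '[[-1,0,0,0,6.476],[-1,0,0,0,6.476],[-1,0.0095,0.038,0,0],[-1,0.0095,0.038,0,0],[-1,0.0095,0.038,0,0]]' >/dev/null
for i in 1 2; do python3 -m jog '[[-1,0.0095,0.038,0.007,0],[-1,0.0095,0.038,0.007,0],[-1,0.0095,0.038,0.007,0],[-1,0.0095,0.038,0.007,0],[-1,0.0095,0.038,0.007,0]]' >/dev/null; done
python3 -m jog '[[-1,0.0095,0.038,0.007,0],[-1,0,0,0,0],[-1,0,0,0,0],[-1,0,0,0,0]]'
python3 -c "
from h import *
to(.4365,.2628,.017,99.4)"
```

```text
[0.5272 0.0513 0.047 ]
[ 0.5359 -0.0045  0.047 ]
[ 0.4575 -0.0191  0.095 ]
[0.4473 0.0346 0.095 ]
[ 0.5345 -0.0019  0.047 ]
[0.5234 0.0514 0.047 ]
[0.4395 0.036  0.095 ]
[ 0.4531 -0.0141  0.095 ]
clock: 7.47
tcp_pos: [0.4353, 0.2631, 0.2676]
orientation: [-0.001, -0.081, 0.997, -0.001]
wrist_force: [0.4, -0.7, -0.5]
finger_gap: 0.0856
grip_force: 0.0
clk 7.4667 tcp [0.4353 0.2631 0.2676] yaz 99.3 turn -0.08 now-axes shift [-0.0017 -0.0003  0.2506]
  shift after turn: tx -0.0012 ty -0.0005 tz 0.2506
```

```bash
python3 -m jog '[[-1,-0.0014,-0.0003,0.0417,0],[-1,0,0,0.0417,0],[-1,0,0,0.0417,0],[-1,0,0,0.0417,0],[-1,0,0,0.03,0]]' 40 >/dev/null
python3 -m jog '[[-1,0,0,0.025,0],[-1,0,0,0.015,0],[-1,0,0,0.01,0],[-1,0,0,0.004,0],[-1,0,0,0,0]]' 
python3 -m jog '[[-0.4,0,0,0,0],[0,0,0,0,0],[1,0,0,0,0],[1,0,0,0,0],[1,0,0,0,0]]' 
python3 - <<'E'
from h import *
to(.588,.170,.10,112)
s=env.read_camera("scene");t=env.read_camera("top");d=(.116,.068,.05)
for c in ([t,s],[t],[s]): print(fit(c,d,.588,.17,22,m=5))
E
```

```text
clock: 8.3
tcp_pos: [0.4377, 0.2623, 0.0175]
orientation: [-0.001, -0.08, 0.997, -0.0]
wrist_force: [0.7, 0.2, -0.3]
finger_gap: 0.0853
grip_force: 0.0
clock: 8.72
tcp_pos: [0.4389, 0.2636, 0.0195]
orientation: [0.002, -0.081, 0.997, 0.0]
wrist_force: [-0.1, -2.8, 6.6]
finger_gap: 0.0635
grip_force: 46.0
clk 8.7167 tcp [0.4389 0.2636 0.0195] yaz 99.2 turn -12.75 now-axes shift [-0.1324 -0.1163 -0.0801]
  shift after turn: tx -0.1032 ty -0.1426 tz -0.0805
(array([ 0.5872,  0.17  , 22.3323]), np.float64(0.0391))
(array([ 0.5893,  0.1716, 21.778 ]), np.float64(0.0082))
(array([ 0.5849,  0.1686, 22.8857]), np.float64(0.0208))
```

```bash
python3 -m jog '[[1,0,0,-0.015,0],[1,0,0,-0.03,0],[1,0,0,-0.035,0],[1,0,0,-0.025,-6.5],[1,0,0,0,-6.5]]' 50
python3 -m jog '[[1,-0.01,-0.0136,0,0],[1,-0.0153,-0.021,0,0],[1,-0.0153,-0.021,0,0],[1,-0.0153,-0.021,0,0],[1,-0.0153,-0.021,0,0]]' >/dev/null
python3 -m jog '[[1,-0.0153,-0.021,0,0],[1,-0.01,-0.0136,0,0],[1,-0.0075,-0.0106,0,0],[1,0,0,0,0],[1,0,0,0,0]]'
python3 - <<'E'
from h import *
to(.5891,.1707,.0705,112.2)
s=env.read_camera("scene");t=env.read_camera("top")
p=env.get_state()["tcp_pos"]
crop(t,120,110,110,82,7.2,"t3.png")
E
```

```text
clock: 9.23
tcp_pos: [0.4403, 0.2649, 0.1284]
orientation: [0.004, -0.196, 0.981, 0.001]
wrist_force: [2.1, 0.7, -4.0]
finger_gap: 0.0632
grip_force: 59.0
clock: 10.07
tcp_pos: [0.5874, 0.1705, 0.1223]
orientation: [-0.001, -0.193, 0.981, 0.0]
wrist_force: [0.4, 0.7, -4.3]
finger_gap: 0.0635
grip_force: 58.7
clk 10.0667 tcp [0.5874 0.1705 0.1223] yaz 112.2 turn 0.03 now-axes shift [-0.0017 -0.0005  0.0518]
  shift after turn: tx -0.0017 ty -0.0005 tz 0.0518
```

View pics/t3.png

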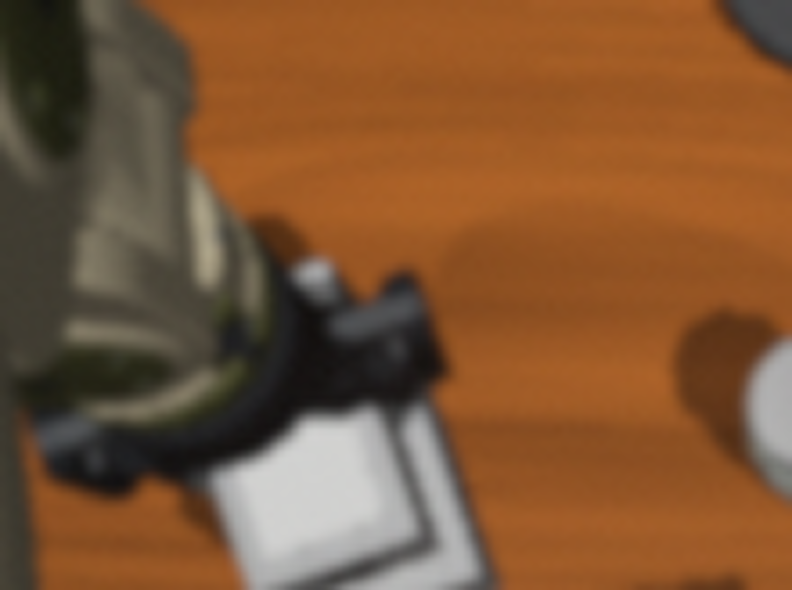

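```bash
python3 -m jog '[[1,-0.0017,-0.0005,0.02,0],[1,0,0,0.018,0],[1,0,0,0.007,0],[1,0,0,0.003,0],[1,0,0,0,0]]'
python3 -m jog '[[1,0,0,0.0015,0],[1,0,0,0.0015,0],[1,0,0,0,0]]'; python3 -c "
from h import *
to(.5891,.1707,.0695,112.2)"
```

```text
clock: 10.58
tcp_pos: [0.5884, 0.1713, 0.0744]
orientation: [-0.001, -0.194, 0.981, 0.0]
wrist_force: [0.5, -0.2, -4.1]
finger_gap: 0.0637
grip_force: 58.6
clock: 10.83
tcp_pos: [0.5901, 0.171, 0.0727]
orientation: [0.001, -0.193, 0.981, 0.0]
wrist_force: [0.8, -0.1, -3.2]
finger_gap: 0.0633
grip_force: 58.6
clk 10.8333 tcp [0.5901 0.171  0.0727] yaz 112.3 turn 0.07 now-axes shift [0.001  0.0001 0.0032]
  shift after turn: tx 0.0010 ty 0.0001 tz 0.0032
```

```bash
for i in 1 2; do python3 -m jog '[[1,0,0,0.001,0],[1,0,0,0,0]]' | grep -E 'tcp|wrist'; done
```

```text
tcp_pos: [0.5898, 0.1708, 0.0713]
wrist_force: [0.5, 0.3, -4.6]
tcp_pos: [0.5896, 0.1708, 0.07]
wrist_force: [0.1, 0.2, -3.3]
```

```bash
for i in 1 2; do python3 -m jog '[[1,0,0,0.0008,0],[1,0,0,0,0]]' | grep -E 'tcp|wrist'; done
```

```text
tcp_pos: [0.5897, 0.1708, 0.0696]
wrist_force: [-1.1, -0.0, -1.6]
tcp_pos: [0.5897, 0.1708, 0.0696]
wrist_force: [-3.0, -2.3, 5.3]
```

```bash
python3 -m jog '[[1,0,0,0,0],[1,0,0,0,0],[0.1,0,0,0,0],[-1,0,0,0,0],[-1,0,0,0,0]]' 20 | grep -E 'wrist|gap'; python3 -m jog '[[-1,0,0,0,0],[-1,0,0,-0.02,0],[-1,0,0,-0.0417,0],[-1,0,0,-0.0417,0],[-1,0,0,-0.03,0]]' | grep -E 'wrist|gap'
python3 - <<'E'
from h import *
to(.49,.0168,.20,100.2)
E
```

```text
wrist_force: [-0.4, -0.3, 0.4]
finger_gap: 0.0844
wrist_force: [1.0, -0.3, 0.2]
finger_gap: 0.0854
clk 12.3333 tcp [0.5904 0.171  0.2051] yaz 112.3 turn 12.06 now-axes shift [ 0.1514 -0.1046  0.0047]
  shift after turn: tx 0.1262 ty -0.1339 tz 0.0051
```

```bash
python3 -m jog '[[-1,0,0,0,6],[-1,0,0,0,6],[-1,0.02,-0.0197,0,0],[-1,0.025,-0.025,0,0],[-1,0.025,-0.025,0,0]]' 20 >/dev/null
python3 -m jog '[[-1,0.025,-0.025,0.01,0],[-1,0.025,-0.025,0.02,0],[-1,0.0155,-0.014,0.02,0],[-1,0,0,0,0],[-1,0,0,0,0]]' 
python3 - <<'E'
from h import *
to(.481,.0152,.056,100.3); print(env.tip_extent)
E
```

```text
clock: 13.17
tcp_pos: [0.4789, 0.0145, 0.151]
orientation: [-0.001, -0.088, 0.996, 0.0]
wrist_force: [1.0, 1.1, 0.6]
finger_gap: 0.0855
grip_force: 0.0
clk 13.1667 tcp [0.4789 0.0145 0.151 ] yaz 100.1 turn -0.17 now-axes shift [-0.0024  0.0003  0.095 ]
  shift after turn: tx -0.0022 ty 0.0003 tz 0.0950
0.011
```

```bash
python3 -m jog '[[-1,-0.0024,0.0003,0.03,0],[-1,0,0,0.03,0],[-1,0,0,0.02,0],[-1,0,0,0.008,0],[-1,0,0,0.004,0]]' 35 | grep -E 'wrist|tcp'
python3 -m jog '[[-1,0,0,0.003,0],[-1,0,0,0,0]]' | grep -E 'wrist|tcp'
python3 -m jog '[[-0.4,0,0,0,0],[0,0,0,0,0],[1,0,0,0,0],[1,0,0,0,0],[1,0,0,0,0]]' 
python3 - <<'E'
from h import *
to(.481,.0152,.056,100.3)
s=env.read_camera("scene");crop(s,235,150,110,82,7.2,"m1.png")
E
```

```text
tcp_pos: [0.483, 0.0165, 0.0591]
wrist_force: [0.5, 0.2, -0.8]
tcp_pos: [0.4837, 0.0161, 0.0575]
wrist_force: [0.3, -0.4, -1.2]
clock: 14.17
tcp_pos: [0.4836, 0.0156, 0.0578]
orientation: [0.001, -0.089, 0.996, -0.0]
wrist_force: [0.5, -0.2, 6.7]
finger_gap: 0.0572
grip_force: 40.5
clk 14.1667 tcp [0.4836 0.0156 0.0578] yaz 100.3 turn -0.04 now-axes shift [0.0027 0.0001 0.0018]
  shift after turn: tx 0.0027 ty 0.0001 tz 0.0018
```

View pics/m1.png

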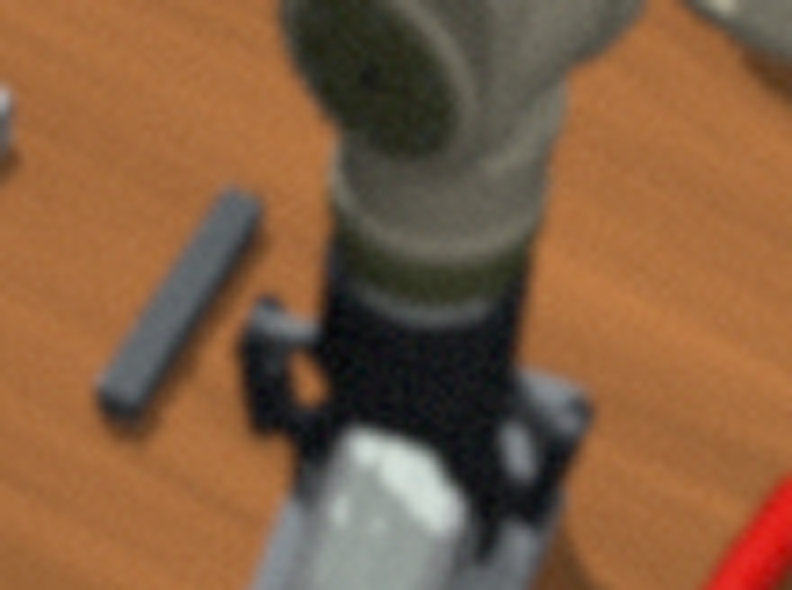

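```bash
python3 -m jog '[[1,0,0,-0.01,0],[1,0,0,-0.025,0],[1,0,0,-0.035,0],[1,0,0,-0.02,0],[1,0,0,0,0]]' 40
python3 -m jog '[[1,0,0.02,0,0],[1,0,0.035,0,0],[1,0,0.035,0,0],[1,0,0.035,0,0],[1,0,0.035,0,0]]' >/dev/null
python3 -m jog '[[1,0,0.035,0,0],[1,0,0.035,0.01,0],[1,0,0.02,0.01,0],[1,0,0,0,0],[1,0,0,0,0]]'
python3 - <<'E'
from h import *
to(.44,.262,.046,100.3)
s=env.read_camera("scene");crop(s,310,170,110,82,7.2,"m2.png")
E
```

```text
clock: 14.63
tcp_pos: [0.4847, 0.0156, 0.151]
orientation: [0.003, -0.089, 0.996, -0.001]
wrist_force: [1.3, -0.1, -3.7]
finger_gap: 0.0575
grip_force: 44.7
clock: 15.47
tcp_pos: [0.4356, 0.262, 0.1245]
orientation: [-0.002, -0.091, 0.996, -0.001]
wrist_force: [0.3, 0.6, -3.6]
finger_gap: 0.0574
grip_force: 45.1
clk 15.4667 tcp [0.4356 0.262  0.1245] yaz 100.4 turn 0.12 now-axes shift [-0.0047 -0.0007  0.0785]
  shift after turn: tx -0.0043 ty -0.0008 tz 0.0785
```

View pics/m2.png

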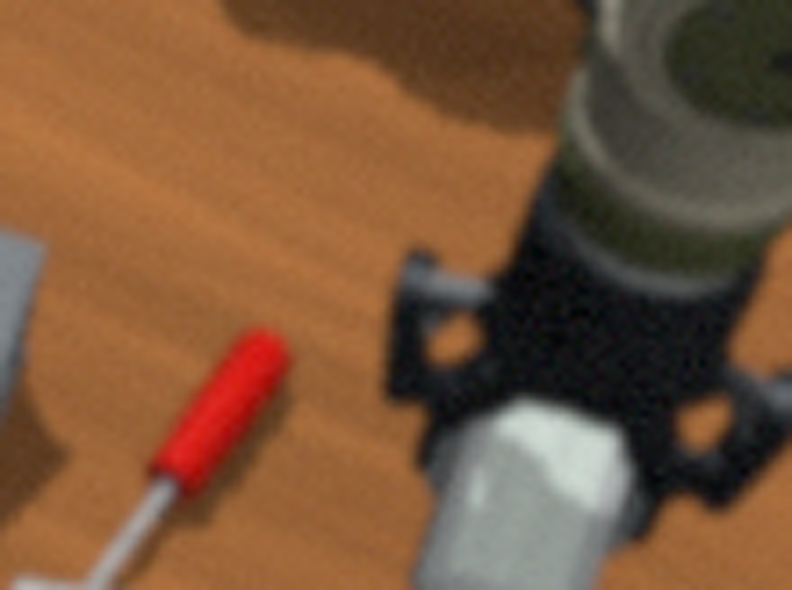

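The medium case is held at its tilt over clear bench. I've used all 10 pictures, so from here I go by force readings and numeric fits. Next I'll level the case by pivoting it on its low edge.

```bash
python3 -m jog '[[1,0,0,0.025,0],[1,0,0,0.03,0],[1,0,0,0.016,0],[1,0,0,0.005,0],[1,0,0,0,0]]' 30 | grep -E 'wrist|tcp'
for i in 1 2 3; do python3 -m jog '[[1,0,0,0.0015,0],[1,0,0,0,0]]' | grep -E 'wrist|tcp'; done
```

```text
tcp_pos: [0.4368, 0.2601, 0.0494]
wrist_force: [-0.8, 0.4, -3.1]
tcp_pos: [0.4391, 0.2617, 0.0504]
wrist_force: [0.0, 0.3, -3.0]
tcp_pos: [0.4387, 0.262, 0.0487]
wrist_force: [0.9, -0.7, -2.6]
tcp_pos: [0.438, 0.2619, 0.0465]
wrist_force: [0.3, 0.3, -3.7]
```

```bash
for i in 1 2 3 4; do python3 -m jog '[[1,0,0,0.0015,0],[1,0,0,0,0]]' | grep -E 'wrist|tcp'; done
```

```text
tcp_pos: [0.4377, 0.2618, 0.0446]
wrist_force: [0.4, 1.4, -3.6]
tcp_pos: [0.4377, 0.2618, 0.043]
wrist_force: [-1.2, -0.3, -4.9]
tcp_pos: [0.4377, 0.2618, 0.0414]
wrist_force: [-0.5, -0.5, -3.6]
tcp_pos: [0.4378, 0.2618, 0.04]
wrist_force: [-1.2, 0.6, -3.9]
```

```bash
for i in 1 2 3; do python3 -m jog '[[1,0,0,0.0015,0],[1,0,0,0,0]]' | grep -E 'wrist|tcp'; done
```

```text
tcp_pos: [0.4378, 0.2618, 0.0385]
wrist_force: [-0.1, -0.6, -3.7]
tcp_pos: [0.438, 0.2619, 0.0371]
wrist_force: [-0.2, 0.5, -3.4]
tcp_pos: [0.438, 0.2619, 0.0368]
wrist_force: [-2.9, -1.4, 5.9]
```

```bash
python3 -m jog '[[1,0.003,0,0.003,0],[1,0.004,0,0.0034,0],[1,0,0,0,0]]' 25| grep -E 'wrist|tcp|gap'
python3 -m jog '[[1,0.003,0,0.0036,0],[1,0.003,0,0.004,0],[1,0,0,0,0]]' | grep -E 'wrist|tcp|gap'
```

```text
tcp_pos: [0.4322, 0.2609, 0.0313]
wrist_force: [-3.1, -1.7, 10.1]
finger_gap: 0.0573
tcp_pos: [0.4257, 0.2597, 0.0232]
wrist_force: [-3.7, -1.9, 8.2]
finger_gap: 0.0573
```

```bash
python3 -m jog '[[1,0.0025,0,0.003,0],[1,0,0,0,0]]' | grep -E 'wrist|tcp'
for i in 1 2 3; do python3 -m jog '[[1,0.001,0,0.0018,0],[1,0,0,0,0]]' | grep -E 'wrist|tcp'; done
python3 - <<'E'
from h import *
s=env.read_camera("scene");t=env.read_camera("top")
for c in ([s],): print(fit(c,(.096,.058,.036),.425,.26,10,m=4))
print(env.get_state()["ft_torque"].round(3))
E
```

```text
tcp_pos: [0.4236, 0.2594, 0.0202]
wrist_force: [-2.3, -1.7, 7.5]
tcp_pos: [0.4225, 0.2592, 0.0185]
wrist_force: [-4.0, -1.7, 8.8]
tcp_pos: [0.4215, 0.259, 0.0166]
wrist_force: [-2.5, -1.1, 8.7]
tcp_pos: [0.4205, 0.2588, 0.0148]
wrist_force: [-1.9, -1.8, 8.6]
(array([ 0.4186,  0.2572, 13.9123]), np.float64(0.1698))
[-0.191  0.113 -0.09 ]
```

```bash
for i in 1 2 3; do python3 -m jog '[[1,0.0005,0,0.001,0],[1,0,0,0,0]]' | grep -E 'wrist|tcp'; done;python3 -c "
from h import *
print(env.get_state()['ft_torque'].round(3))"
```

```text
tcp_pos: [0.4201, 0.2587, 0.0138]
wrist_force: [-2.5, -1.2, 8.6]
tcp_pos: [0.4196, 0.2586, 0.0128]
wrist_force: [-4.2, -0.9, 7.9]
tcp_pos: [0.4191, 0.2586, 0.0118]
wrist_force: [-3.1, -1.1, 9.3]
[-0.189  0.065 -0.116]
```

```bash
for i in 1 2; do python3 -m jog '[[1,0.0002,0,0.0007,0],[1,0,0,0,0]]' 20| grep -E 'wrist|tcp'; done;python3 -m jog '[[0.1,0,0,0,0],[0,0,0,0,0],[-0.1,0,0,0,0],[-0.3,0,0,0,0],[-1,0,0,0,0]]' | grep -E 'wrist|tcp|gap'; python3 -m jog '[[-1,0,0,-0.006,0],[-1,0,0,0,0],[-1,0,0,0,0]]'
python3 - <<'E'
from h import *
s=env.read_camera("scene");t=env.read_camera("top")
for c in ([s],[t]): print(fit(c,(.096,.058,.036),.42,.26,10,m=4))
E
```

```text
tcp_pos: [0.419, 0.2586, 0.0116]
wrist_force: [-5.0, -1.7, 13.0]
tcp_pos: [0.419, 0.2586, 0.0116]
wrist_force: [-5.8, -3.7, 19.2]
tcp_pos: [0.4191, 0.2587, 0.0106]
wrist_force: [0.5, -0.1, -0.6]
finger_gap: 0.068
clock: 20.37
tcp_pos: [0.4185, 0.2585, 0.0155]
orientation: [0.001, -0.089, 0.996, 0.0]
wrist_force: [-0.2, -0.1, -0.4]
finger_gap: 0.0854
grip_force: 0.0
(array([ 0.4174,  0.258 , 11.5939]), np.float64(0.1849))
(array([ 0.4233,  0.2654, 16.3857]), np.float64(0.1207))
```

```bash
python3 -m jog '[[-1,0,0,-0.04,0],[-1,0,0,-0.04,0],[-1,0,-0.02,-0.04,0],[-1,0,-0.04,0,0],[-1,0,-0.04,0,0]]' >/dev/null; python3 -m jog '[[-1,0,-0.04,0,0],[-1,0,-0.04,0,0],[-1,0,-0.04,0,0],[-1,0,-0.02,0,0],[-1,0,0,0,0]]'|grep tcp
python3 - <<'E'
from h import *
s=env.read_camera("scene");t=env.read_camera("top")
for c in ([s],[t],[s,t]): print(fit(c,(.096,.058,.036),.42,.26,10))
# stack check: large on base, top cam/scene
for c in ([s],[t]): print("large",fit(c,(.108,.064,.042),.588,.17,22,z0=.05,m=4),"both",fit(c,(.116,.068,.092),.588,.17,22,m=4))
E
```

```text
tcp_pos: [0.4613, 0.0197, 0.1321]
(array([ 0.4207,  0.2586, 11.343 ]), np.float64(0.0052))
(array([ 0.3967,  0.2411, 23.7527]), np.float64(0.3371))
(array([ 0.421 ,  0.2576, 11.4313]), np.float64(0.3515))
large (array([ 0.5967,  0.1713, 23.5238]), np.float64(0.0813)) both (array([ 0.5878,  0.1687, 22.1269]), np.float64(0.0295))
large (array([0.5755, 0.1756, 1.3606]), np.float64(0.2188)) both (array([0.5731, 0.1766, 3.1583]), np.float64(0.1935))
```

```bash
python3 -c "
from h import *
to(.423,.2596,.015,100.4)"; python3 -m jog '[[-1,0,0.02,0,0],[-1,0,0.04,0,0],[-1,0,0.04,0,0],[-1,0,0.04,0,0],[-1,0,0.04,0,0]]' >/dev/null; python3 -m jog '[[-1,0,0.04,0.0,0],[-1,0,0.02,0.02,0],[-1,0,0,0.02,0],[-1,0,0,0,0],[-1,0,0,0,0]]'>/dev/null;python3 -c "
from h import *
to(.423,.2596,.015,100.4)"
```

```text
clk 21.4 tcp [0.4601 0.0228 0.1319] yaz 100.1 turn -0.27 now-axes shift [-0.0052  0.2396  0.117 ]
  shift after turn: tx -0.0062 ty 0.2396 tz 0.1169
clk 22.2333 tcp [0.4152 0.2602 0.0912] yaz 100.4 turn 0.03 now-axes shift [-0.0078 -0.002   0.0762]
  shift after turn: tx -0.0075 ty -0.0020 tz 0.0762
```

```bash
python3 -m jog '[[-1,-0.0075,-0.002,0.015,0],[-1,0,0,0.03,0],[-1,0,0,0.02,0],[-1,0,0,0.01,0],[-1,0,0,0,0]]' 40|grep -E 'tcp|wrist'; python3 -m jog '[[-0.4,0,0,0,0],[0,0,0,0,0],[1,0,0,0,0],[1,0,0,0,0],[1,0,0,0,0]]'; python3 -c "
from h import *
to(.588,.1702,.15,112.3)"
```

```text
tcp_pos: [0.4241, 0.258, 0.0161]
wrist_force: [0.5, -0.2, 0.2]
clock: 23.07
tcp_pos: [0.4267, 0.2596, 0.019]
orientation: [0.002, -0.089, 0.996, 0.001]
wrist_force: [-1.2, 0.0, 6.7]
finger_gap: 0.057
grip_force: 44.5
clk 23.0667 tcp [0.4267 0.2596 0.019 ] yaz 100.3 turn -12.03 now-axes shift [-0.1433 -0.1166 -0.1306]
  shift after turn: tx -0.1154 ty -0.1439 tz -0.1310
```

```bash
python3 -m jog '[[1,0,0,-0.015,0],[1,0,0,-0.035,0],[1,0,0,-0.035,0],[1,0,0,-0.03,-6],[1,0,0,-0.015,-6]]' 50 >/dev/null
python3 -m jog '[[1,-0.011,-0.0135,0,0],[1,-0.0165,-0.02,0,0],[1,-0.0165,-0.02,0,0],[1,-0.0165,-0.02,0,0],[1,-0.0165,-0.02,0,0]]' >/dev/null
python3 -m jog '[[1,-0.0165,-0.02,0,0],[1,-0.0165,-0.02,0,0],[1,-0.008,-0.0106,0,0],[1,0,0,0,0],[1,0,0,0,0]]'
python3 -c "
from h import *
to(.5907,.1711,.115,112.3)"
```

```text
clock: 24.32
tcp_pos: [0.5889, 0.1697, 0.1467]
orientation: [-0.001, -0.192, 0.981, 0.0]
wrist_force: [-0.5, -0.6, -4.9]
finger_gap: 0.0571
grip_force: 57.5
clk 24.3167 tcp [0.5889 0.1697 0.1467] yaz 112.2 turn -0.11 now-axes shift [-0.0022  0.0006  0.0317]
  shift after turn: tx -0.0022 ty 0.0006 tz 0.0317
```

```bash
python3 -m jog '[[1,-0.001,0,0.01,0],[1,0,0,0.013,0],[1,0,0,0.006,0],[1,0,0,0.002,0],[1,0,0,0,0]]'|grep -E 'tcp|wrist'; python3 -m jog '[[1,0,0,0,0],[1,0,0,0,0],[1,0,0,0,0],[1,0,0,0,0]]' |grep -E 'tcp|wrist'
python3 -c "
from h import *
to(.5907,.1711,.111,112.3)"
```

```text
tcp_pos: [0.5886, 0.171, 0.1152]
wrist_force: [0.2, -0.8, -4.1]
tcp_pos: [0.5904, 0.1707, 0.1168]
wrist_force: [0.7, -0.8, -4.0]
clk 25.0667 tcp [0.5904 0.1707 0.1168] yaz 112.3 turn -0.04 now-axes shift [-0.0005  0.0002  0.0058]
  shift after turn: tx -0.0005 ty 0.0002 tz 0.0058
```

```bash
python3 -m jog '[[1,0,0,0.002,0],[1,0,0,0.0015,0],[1,0,0,0,0],[1,0,0,0,0]]'|grep -E 'tcp|wrist'; for i in 1 2 3; do python3 -m jog '[[1,0,0,0.0008,0],[1,0,0,0,0]]' |grep -E 'tcp|wrist';done
```

```text
tcp_pos: [0.5898, 0.1706, 0.1125]
wrist_force: [-0.0, 0.1, -3.7]
tcp_pos: [0.59, 0.1706, 0.1118]
wrist_force: [-0.7, 0.3, -3.8]
tcp_pos: [0.5902, 0.1706, 0.1113]
wrist_force: [-0.1, 0.4, -3.3]
tcp_pos: [0.5901, 0.1706, 0.1112]
wrist_force: [-2.4, -0.5, 3.2]
```

Contact is made, so I'll release and go on to the small case.

```bash
python3 -m jog '[[1,0,0,0,0],[1,0,0,0,0],[0.1,0,0,0,0],[-0.3,0,0,0,0],[-1,0,0,0,0]]' 20 | grep -E 'wrist|gap'; python3 -m jog '[[-1,0,0,0,0],[-1,0,0,-0.02,0],[-1,0,0,-0.0417,0],[-1,0,0,-0.0417,0],[-1,0,0,-0.0417,0]]' | grep -E 'wrist|gap'
python3 - <<'E'
from h import *
to(.4004,-.2853,.15,92.4)
E
```

```text
wrist_force: [-0.3, -0.5, 0.4]
finger_gap: 0.0672
wrist_force: [1.5, -0.2, 0.1]
finger_gap: 0.0856
clk 26.7333 tcp [0.5898 0.1706 0.2563] yaz 112.3 turn 19.87 now-axes shift [ 0.3479 -0.3502  0.1065]
  shift after turn: tx 0.2083 ty -0.4476 tz 0.1063
```

```bash
python3 -m jog '[[-1,0,0,0,6.62],[-1,0,0,0,6.62],[-1,0,0,0,6.62],[-1,0.016,-0.0344,0,0],[-1,0.016,-0.0344,0,0]]' >/dev/null
for i in 1 2; do python3 -m jog '[[-1,0.016,-0.0344,0,0],[-1,0.016,-0.0344,0,0],[-1,0.016,-0.0344,0,0],[-1,0.016,-0.0344,0,0],[-1,0.016,-0.0344,0,0]]' >/dev/null; done
python3 -m jog '[[-1,0.016,-0.0344,0.04,0],[-1,0,0,0.04,0],[-1,0,0,0.025,0],[-1,0,0,0,0],[-1,0,0,0,0]]' | grep -E 'wrist|tcp'
python3 - <<'E'
from h import *
to(.4004,-.2853,.014,92.4)
s=env.read_camera("scene");t=env.read_camera("top")
for c in ([s],[t],[s,t]):
  for n,d,z in(("base",(.116,.068,.05),0),("large",(.108,.064,.042),.05),("med",(.096,.058,.036),.092),("column",(.116,.068,.128),0)): print(n,fit(c,d,.588,.17,22,z0=z,m=3))
E
```

```text
tcp_pos: [0.4037, -0.2758, 0.1592]
wrist_force: [-0.0, -0.8, 1.4]
clk 28.4 tcp [ 0.4037 -0.2758  0.1592] yaz 92.4 turn -0.02 now-axes shift [ 0.0034 -0.0097  0.1452]
  shift after turn: tx 0.0037 ty -0.0093 tz 0.1452
base (array([ 0.5806,  0.1681, 21.9931]), np.float64(0.0816))
large (array([ 0.593 ,  0.1702, 23.0805]), np.float64(0.1453))
med (array([ 0.5946,  0.1699, 25.4688]), np.float64(0.1349))
column (array([ 0.5891,  0.1682, 21.655 ]), np.float64(0.0444))
base (array([ 0.5941,  0.1788, 23.3205]), np.float64(0.0684))
large (array([ 0.5864,  0.1683, 22.9035]), np.float64(0.0983))
med (array([ 0.5836,  0.1619, 16.1176]), np.float64(0.1193))
column (array([ 0.5855,  0.1667, 24.2309]), np.float64(0.0319))
base (array([ 0.5865,  0.1715, 21.9758]), np.float64(0.1936))
large (array([ 0.5896,  0.1695, 22.7791]), np.float64(0.2477))
med (array([ 0.5873,  0.1674, 23.1526]), np.float64(0.2715))
column (array([ 0.588 ,  0.1678, 22.2261]), np.float64(0.0799))
```

```bash
cat > u.py <<'E'
from h import *
B=[((.116,.068,.05),0),((.108,.064,.042),.05),((.096,.058,.036),.092),((.084,.05,.03),.128)]
def ufit(cams,n,yaw=22.2):
    K=6;a=np.radians(yaw);R=np.array([[np.cos(a),-np.sin(a)],[np.sin(a),np.cos(a)]]);data=[]
    def hulls(c,p):
        out=[]
        for i in range(n):
            (L,W,H),z=B[i]; q=[]
            for s in(-1,1):
                for t in(-1,1):
                    xy=np.array([.588,.17])+R@(p[2*i:2*i+2]+[s*L/2,t*W/2])
                    q+=[proj(c,[*xy,z]),proj(c,[*xy,z+H])]
            out.append(np.array(q))
        return out
    for c in cams:
        h=np.vstack(hulls(c,np.zeros(2*n)));lo=(h.min(0)-4).astype(int);hi=(h.max(0)+5).astype(int)
        sat=cv2.cvtColor(c["img"],cv2.COLOR_RGB2HSV)[lo[1]:hi[1],lo[0]:hi[0],1].astype(float)
        data.append((c,lo,np.clip((150-sat)/80,0,1)))
    def cost(p):
        e=0
        for c,lo,mk in data:
            im=np.zeros((mk.shape[0]*K,mk.shape[1]*K),np.uint8)
            for q in hulls(c,p): cv2.fillConvexPoly(im,cv2.convexHull(((q-lo+.5)*K*16).astype(np.int32)),255,cv2.LINE_AA,4)
            im=cv2.GaussianBlur(cv2.resize(im,mk.shape[::-1],interpolation=cv2.INTER_AREA),(0,0),1)
            e+=((im/255.-mk)**2).mean()
        return e+3*np.sum(np.square(p))
    p0=np.zeros(2*n);r=minimize(cost,p0,method="Nelder-Mead",options=dict(initial_simplex=np.vstack([p0,p0+.005*np.eye(2*n)]),maxiter=1500,xatol=1e-4,fatol=1e-8))
    return (r.x.reshape(n,2)*1000).round(1).tolist(),r.fun
if __name__=="__main__":
    import sys
    s=env.read_camera("scene");t=env.read_camera("top")
    for c in([s],[t],[s,t]): print(ufit(c,int(sys.argv[1])))
E
python3 u.py 3
python3 -m jog '[[-1,0.0035,-0.0095,0.035,0],[-1,0,0,0.035,0],[-1,0,0,0.025,0],[-1,0,0,0,0],[-1,0,0,0,0]]' 40|grep -E 'tcp|wrist'
python3 -c "
from h import *
to(.4004,-.2853,.014,92.4)"
```

```text
([[-1.5, -1.5], [-5.4, 0.4], [-6.8, 1.6]], np.float64(0.03212738488162456))
([[1.7, 0.5], [1.4, 0.7], [1.1, 1.5]], np.float64(0.0072576191328015465))
([[-0.2, -0.8], [6.3, 0.4], [-6.4, 1.4]], np.float64(0.04557143620036585))
tcp_pos: [0.4015, -0.2856, 0.0655]
wrist_force: [0.6, -0.2, 0.2]
clk 29.0167 tcp [ 0.4015 -0.2856  0.0655] yaz 92.4 turn 0.04 now-axes shift [0.0011 0.0003 0.0515]
  shift after turn: tx 0.0011 ty 0.0003 tz 0.0515
```

The top-camera fit (residual 0.007) shows base, large and medium aligned to about 1 mm. Now I'll grip the small case.

```bash
python3 -m jog '[[-1,0.0005,0,0.025,0],[-1,0,0,0.015,0],[-1,0,0,0.008,0],[-1,0,0,0.003,0],[-1,0,0,0,0]]' 40|grep -E 'tcp|wrist'; python3 -m jog '[[-0.4,0,0,0,0],[0,0,0,0,0],[1,0,0,0,0],[1,0,0,0,0],[1,0,0,0,0]]';python3 -m jog '[[1,0,0,0,0],[1,0,0,0,0]]'|grep -E 'tcp|wrist|gap'; python3 -c "
from h import *
to(.588,.1702,.2,112.3)"
```

```text
tcp_pos: [0.4017, -0.2866, 0.0151]
wrist_force: [0.4, 0.4, 0.1]
clock: 29.85
tcp_pos: [0.4015, -0.2864, 0.0152]
orientation: [0.001, -0.021, 1.0, -0.0]
wrist_force: [0.5, 0.8, 4.7]
finger_gap: 0.0494
grip_force: 42.6
tcp_pos: [0.4016, -0.2864, 0.0152]
wrist_force: [-0.5, 0.5, 6.0]
finger_gap: 0.0491
clk 30.0167 tcp [ 0.4016 -0.2864  0.0152] yaz 92.4 turn -19.89 now-axes shift [-0.2058  0.4482 -0.1849]
  shift after turn: tx -0.3457 ty 0.3517 tz -0.1848
```

```bash
python3 -m jog '[[1,0,0,-0.015,0],[1,0,0,-0.035,0],[1,0,0,-0.04,-6.63],[1,0,0,-0.04,-6.63],[1,0,0,-0.04,-6.63]]' 50 >/dev/null
python3 -m jog '[[1,-0.0124,0.01255,-0.03,0],[1,-0.0248,0.0251,0,0],[1,-0.0248,0.0251,0,0],[1,-0.0248,0.0251,0,0],[1,-0.0248,0.0251,0,0]]' >/dev/null
python3 -m jog '[[1,-0.0248,0.0251,0,0],[1,-0.0248,0.0251,0,0],[1,-0.0248,0.0251,0,0],[1,-0.0248,0.0251,0,0],[1,-0.0248,0.0251,0,0]]' |grep -E 'wrist|tcp'
python3 -m jog '[[1,-0.0248,0.0251,0,0],[1,-0.0248,0.0251,0,0],[1,-0.0248,0.0251,0,0],[1,-0.0124,0.01255,0,0],[1,0,0,0,0]]' >/dev/null
python3 -m jog '[[1,0,0,0,0],[1,0,0,0,0],[1,0,0,0,0]]'
python3 -c "
from h import *
to(.589,.1705,.147,112.3)"
```

```text
tcp_pos: [0.5285, 0.0258, 0.2142]
wrist_force: [0.7, -0.1, -1.5]
clock: 31.93
tcp_pos: [0.5749, 0.1371, 0.2141]
orientation: [-0.0, -0.193, 0.981, -0.0]
wrist_force: [-0.0, -0.4, -2.1]
finger_gap: 0.0488
grip_force: 54.1
clk 31.9333 tcp [0.5749 0.1371 0.2141] yaz 112.2 turn -0.08 now-axes shift [-0.0257  0.0256  0.067 ]
  shift after turn: tx -0.0257 ty 0.0255 tz 0.0671
```

```bash
python3 -m jog '[[1,-0.0125,0.0125,0,0],[1,-0.0132,0.013,0,0],[1,0,0,0.02,0],[1,0,0,0.025,0],[1,0,0,0.015,0]]' >/dev/null
python3 -m jog '[[1,0,0,0.003,0],[1,0,0,0,0],[1,0,0,0,0],[1,0,0,0,0]]'
python3 -c "
from h import *
to(.589,.1705,.1432,112.3)"
```

```text
clock: 32.68
tcp_pos: [0.5905, 0.1711, 0.1528]
orientation: [0.001, -0.193, 0.981, -0.0]
wrist_force: [0.2, -1.3, -1.8]
finger_gap: 0.0491
grip_force: 54.1
clk 32.6833 tcp [0.5905 0.1711 0.1528] yaz 112.2 turn -0.06 now-axes shift [0.0017 0.     0.0096]
  shift after turn: tx 0.0016 ty 0.0000 tz 0.0096
```

```bash
python3 -m jog '[[1,0.001,0,0.004,0],[1,0,0,0.003,0],[1,0,0,0,0],[1,0,0,0,0]]'|grep -E 'wrist|tcp'
for i in 1 2 3; do python3 -m jog '[[1,0,0,0.0008,0],[1,0,0,0,0]]' |grep -E 'tcp|wrist';done
```

```text
tcp_pos: [0.5885, 0.1712, 0.144]
wrist_force: [-0.2, 0.2, -1.5]
tcp_pos: [0.5887, 0.1712, 0.1433]
wrist_force: [0.2, -0.3, -1.4]
tcp_pos: [0.5887, 0.1712, 0.1432]
wrist_force: [-1.7, -0.5, 3.7]
tcp_pos: [0.5887, 0.1713, 0.1432]
wrist_force: [-3.5, -1.0, 7.2]
```

```bash
python3 -m jog '[[1,0,0,-0.0005,0],[1,0,0,0,0],[0.1,0,0,0,0],[-0.3,0,0,0,0],[-1,0,0,0,0]]' 20 | grep -E 'wrist|gap'; python3 -m jog '[[-1,0,0,0,0],[-1,0,0,-0.02,0],[-1,0,0,-0.0417,0],[-1,0,0,-0.0417,0],[-1,0.02,-0.02,-0.0417,0]]' | grep -E 'wrist|gap'
for i in 1 2; do python3 -m jog '[[-1,0.025,-0.025,0,0],[-1,0.025,-0.025,0,0],[-1,0.025,-0.025,0,0],[-1,0.025,-0.025,0,0],[-1,0.025,-0.025,0,0]]' >/dev/null; done
python3 -m jog '[[-1,0.025,-0.025,0,0],[-1,0.025,-0.025,0,0],[-1,0,0,0,0],[-1,0,0,0,0]]' | grep -E 'tcp|wrist'
python3 u.py 4
python3 - <<'E'
from h import *
t=env.read_camera("top")
# lamp knob blob
g=t["img"].astype(int).sum(2);v=proj(t,[.652,-.244,.2425]);print("expect",v.round(1))
u0,v0=(v-8).astype(int);sub=g[v0:v0+17,u0:u0+17];yy,xx=np.where(sub<sub.min()+50);print("knob px",u0+xx.mean(),v0+yy.mean(),"->",pos(t,u0+xx.mean(),v0+yy.mean(),.2425).round(3))
E
```

```text
wrist_force: [0.2, -0.5, 0.1]
finger_gap: 0.0661
wrist_force: [2.2, -0.2, 0.2]
finger_gap: 0.0856
tcp_pos: [0.4151, -0.2435, 0.2796]
wrist_force: [0.6, 0.7, -0.2]
([[-1.5, -0.8], [3.3, 0.9], [-1.0, -0.9], [-3.2, 2.5]], np.float64(0.0405446850187792))
([[2.2, 0.8], [1.2, -0.3], [0.9, -0.6], [2.4, 2.3]], np.float64(0.007626993061063608))
([[0.1, -0.3], [1.8, 0.7], [-0.5, -0.9], [0.6, 2.2]], np.float64(0.054455127872404765))
expect [328.  135.7]
knob px 328.29787234042556 134.08510638297872 -> [ 0.656 -0.245  0.242]
```

The stack is aligned to within about 1–2 mm by the TCP readings, the lamp is over the jaws, and the arm is clear. I'll hand in.

```bash
python3 -c "
from workcell import env
print(env.hand_in())"
```

```text
the job is handed in; nothing more can be done
None
```

I swung the lamp to over the vice jaws, then stacked the three cases largest to smallest on the big case, centred to about 1–2 mm by the gripper readings, and handed the job in at about 35 s with the arm clear; no verdict came back. The tilted case from the rack was first pivoted level on clear bench, released there and regripped.

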